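# Find the rattling case at the jewellery bench

### The job

Just one of the three sealed cases on the grey felt board holds a loose steel ball that rattles; the other two are packed tight. Check all three in the order red, yellow, blue by lid colour: lift each clear of the board, give it a brisk shake in the gripper, and set it back flat on the board (the last may stay in hand if it is the one), leaving the bottle and oilstone alone. Then take the one that rattles and present it forward, level and still, well above the black round pad (some 15 cm up): finish holding it there, the other two lying flat on the board.

Things in the scene. Friction and masses are not known exactly. Their poses are not given: they have to be found in the camera images.
- case_red: sealed oblong aluminium case, 130 (its x) x 56 (its y) x 46 tall, red patch on its lid, 290 to 400 g in all (weight tells nothing). Lies on the board, lid up. Origin: centre of the underside. Inside, unseen, different every time: a loose 160 g steel ball, 34 diameter, that rolls 90 along the case's x once tilted 4 degrees or more (and stays put when level), or a snugly packed 160 g brass block that hardly moves
- case_yellow: sealed oblong aluminium case, 130 (its x) x 56 (its y) x 46 tall, yellow patch on its lid, 290 to 400 g in all (weight tells nothing). Lies on the board, lid up. Origin: centre of the underside. Inside, unseen, different every time: a loose 160 g steel ball, 34 diameter, that rolls 90 along the case's x once tilted 4 degrees or more (and stays put when level), or a snugly packed 160 g brass block that hardly moves
- case_blue: sealed oblong aluminium case, 130 (its x) x 56 (its y) x 46 tall, blue patch on its lid, 290 to 400 g in all (weight tells nothing). Lies on the board, lid up. Origin: centre of the underside. Inside, unseen, different every time: a loose 160 g steel ball, 34 diameter, that rolls 90 along the case's x once tilted 4 degrees or more (and stays put when level), or a snugly packed 160 g brass block that hardly moves
- board: fixed grey felt-covered sorting board, 200 (its x) x 540 (its y) x 6 thick, lying on the bench. Origin: centre of the underside, so its top is 6 above it; the cases start in one row along its y, about 180 apart, parallel to its x
- pad: fixed round black hand-over pad, 90 diameter x 4 thick, on the bench on the far side of the board. Origin: centre of the underside
- bottle: bystander: grey bottle with red cap, 52 diameter x 120 tall, at the left side. Origin: centre of the underside
- oilstone: bystander: grey sharpening stone 100 x 50 x 25 at the right side. Origin: centre of the underside
Things that resemble listed ones, but are neither listed nor needed, are in the scene too. What is shaped like the case_red but purple is not meant.

How it is judged (in metres and radians):
On the way, in this order (a step that is already met when the one before it is completed fails the run):
1. the red case is lifted at least 20 mm clear of the board in the gripper and shaken (moving faster than 0.2 m/s or turning faster than 0.8 rad/s) (z of case_red in the frame of board above 0.026 m and contact force between case_red and the fingers above 1 N and (linear speed of case_red above 0.2 m/s or angular speed of case_red above 0.8 rad/s)).
2. the yellow case is lifted at least 20 mm clear of the board in the gripper and shaken (moving faster than 0.2 m/s or turning faster than 0.8 rad/s) (z of case_yellow in the frame of board above 0.026 m and contact force between case_yellow and the fingers above 1 N and (linear speed of case_yellow above 0.2 m/s or angular speed of case_yellow above 0.8 rad/s)).
3. the blue case is lifted at least 20 mm clear of the board in the gripper and shaken (moving faster than 0.2 m/s or turning faster than 0.8 rad/s) (z of case_blue in the frame of board above 0.026 m and contact force between case_blue and the fingers above 1 N and (linear speed of case_blue above 0.2 m/s or angular speed of case_blue above 0.8 rad/s)).
At the end, for the whole second after the job is handed in: The case with the loose ball is held still by the fingers, its underside 0.10 to 0.30 m above the bench, its centre within 45 mm horizontally of the pad's centre, tilted less than 15 degrees; the other two cases lie flat, lid up, released and at rest on the board (((distance between ball and case_red below 0.08 m and height (world z) of case_red between 0.1 and 0.3 m and horizontal distance between case_red and pad below 0.045 m and angle between case_red's own z axis and vertical below 0.26 rad and contact force between case_red and the fingers above 1 N and linear speed of case_red below 0.03 m/s and (angle between case_yellow's own z axis and vertical below 0.1 rad and z of case_yellow in the frame of board between 0.002 and 0.01 m and x of case_yellow in the frame of board between -0.09 and 0.09 m and y of case_yellow in the frame of board between -0.27 and 0.27 m and contact force between case_yellow and the fingers below 0.1 N and linear speed of case_yellow below 0.02 m/s) and (angle between case_blue's own z axis and vertical below 0.1 rad and z of case_blue in the frame of board between 0.002 and 0.01 m and x of case_blue in the frame of board between -0.09 and 0.09 m and y of case_blue in the frame of board between -0.27 and 0.27 m and contact force between case_blue and the fingers below 0.1 N and linear speed of case_blue below 0.02 m/s)) or (distance between ball and case_yellow below 0.08 m and height (world z) of case_yellow between 0.1 and 0.3 m and horizontal distance between case_yellow and pad below 0.045 m and angle between case_yellow's own z axis and vertical below 0.26 rad and contact force between case_yellow and the fingers above 1 N and linear speed of case_yellow below 0.03 m/s and (angle between case_red's own z axis and vertical below 0.1 rad and z of case_red in the frame of board between 0.002 and 0.01 m and x of case_red in the frame of board between -0.09 and 0.09 m and y of case_red in the frame of board between -0.27 and 0.27 m and contact force between case_red and the fingers below 0.1 N and linear speed of case_red below 0.02 m/s) and (angle between case_blue's own z axis and vertical below 0.1 rad and z of case_blue in the frame of board between 0.002 and 0.01 m and x of case_blue in the frame of board between -0.09 and 0.09 m and y of case_blue in the frame of board between -0.27 and 0.27 m and contact force between case_blue and the fingers below 0.1 N and linear speed of case_blue below 0.02 m/s)) or (distance between ball and case_blue below 0.08 m and height (world z) of case_blue between 0.1 and 0.3 m and horizontal distance between case_blue and pad below 0.045 m and angle between case_blue's own z axis and vertical below 0.26 rad and contact force between case_blue and the fingers above 1 N and linear speed of case_blue below 0.03 m/s and (angle between case_red's own z axis and vertical below 0.1 rad and z of case_red in the frame of board between 0.002 and 0.01 m and x of case_red in the frame of board between -0.09 and 0.09 m and y of case_red in the frame of board between -0.27 and 0.27 m and contact force between case_red and the fingers below 0.1 N and linear speed of case_red below 0.02 m/s) and (angle between case_yellow's own z axis and vertical below 0.1 rad and z of case_yellow in the frame of board between 0.002 and 0.01 m and x of case_yellow in the frame of board between -0.09 and 0.09 m and y of case_yellow in the frame of board between -0.27 and 0.27 m and contact force between case_yellow and the fingers below 0.1 N and linear speed of case_yellow below 0.02 m/s)))); the arm keeps its last pose, push and grip.
It fails at once if the bottle is moved more than 30 mm (distance of bottle from where it was at the start of the episode above 0.03 m).
It fails at once if the oilstone is moved more than 30 mm (distance of oilstone from where it was at the start of the episode above 0.03 m).
It also fails if it takes over 72 s, if anything falls off the work surface, if the arm or the gripper's body presses on something with over 40 N, if the wrist force passes 120 N, or if a joint passes its speed limit or range.

### The arm

A 7-joint arm with a two-finger parallel gripper is mounted at the origin on the work surface. World frame = base frame: x ahead of the robot, y to its left, z up, the work surface at z = 0. Lengths are in mm, angles in rad, forces in N, time in s.
With the tool pointing down it reaches from about 350 to 900 mm from the base axis. Payload 7.2 kg.
Tool frame: the origin (TCP) lies at the very end of the fingers, on their centre line; the grasp point (between the pads) lies 19 mm behind it; z points along the fingers, y is the line along which they close (so a half turn about z gives the same grasp; the last joint's range is limited). The gripper opens to 88 mm and grips with 3 to 60 N. Pads are 20 mm wide; open, the fingers measure 115 mm over their backs; the gripper's body (75 mm by 178 mm) begins 61 mm behind the grasp point.
Start: joints at [-1.372, 0.411, -0.013, 1.596, 0.006, 1.134, -0.082], TCP at [164.788, 602.888, 222.653] pointing down, gripper open.
Joint ranges: [-2.95, 2.95], [-0.29, 1.99], [-1.47, 1.44], [0.14, 2.54], [-1.03, 4.17], [0.13, 1.85], [-2.86, 2.86]. Speed limits (rad/s): [2.39, 2.39, 3.01, 3.01, 3.14, 3.14, 3.14].

### API

Orientations are given as a unit quaternion [w, x, y, z].
In Python, from station import arm, viewer gives the robot as it stands.
- The arm moves only by the shell command python3 -m jog 'ROWS' [FORCE]. ROWS is JSON, a list of rows, each a list of 7 numbers: the shift along the tool's x, y, z in units of 2.5 cm (1.0 is 2.5 cm), then the turn, a rotation vector about the tool's x, y, z in units of 5 degrees (1.0 is 5 degrees), then the opening, from 0 (shut) to 1 (fully open). In form: [[tx, ty, tz, wx, wy, wz, jaw], ...]. A call has 1 to 20 rows; each row shifts and turns the commanded pose from where the row before left it, along the tool's axes as they then stand; what a row does not reach is not made up. A row lasts 1/12 s, in which the tool goes at most 41.7 mm and 7.16 degrees, less where a joint would pass 70% of its speed; a pose out of reach is approached as far as the arm can. A call with a number of a shift or a turn outside -1 to 1 is refused whole. A call with a gripper value outside its range is refused whole. The fingers move at their own pace and stop on an object; FORCE is the grip in N (left out, the last holds). Time passes only in rows, so rows that do not move let the fingers close. It gives the time, the measured TCP pose, the force, the opening and the grip force at its end, in the units of the state.
- arm.state(): the state, without advancing time (a new reading comes with each control period).
- viewer.read_camera(name): name is "scene" or "top" or "wrist"; returns (picture, depth): 420x560x3 uint8, red, green, blue; 420x560 float32, mm along the optical axis (not along the pixel's ray), 0 where there is no reading.
- viewer.camera_info(name): a dict with "vfov" (degrees; the focal length in pixels is half the picture's height over the tangent of half this angle, whatever the lens; pixels are square), "cx", "cy" (the principal point, pixels), "T" (4x4, takes a point from camera to world coordinates); the wrist camera has in their place "hand_eye" (4x4, takes a point from camera to tool coordinates, whose origin is the TCP and whose axes are the flange's). Camera axes: x right, y down, z forward; pixel columns grow to the right and rows downward; lengths in mm; the calibration is good to about 2 mm. A picture is of the moment at which its call begins: read the wrist's pose just before it. camera_info takes no time and is no camera call.
- arm.sign_off(): hands the job in; it is judged then, once.
The state is a dict: "clock": time; "q": joint angles; "qvel": joint speeds; "joint_efforts": joint torques, N m; "eef_pos": TCP position; "orientation": TCP orientation; "wrist_force": force on the tool from outside, world axes, zero at the start; "ft_torque": the same for the moment, N m; "width": opening from 0.0 (shut) to 1.0 (fully open); "finger_force": force on a finger pad.
Only numpy, scipy, OpenCV 4.12 (cv2) and the standard library are available. Lean on these libraries where they do the work, as an engineer would, in place of code of your own. Each camera call takes 0.05 s, during which the arm holds its last target. There are 200 camera calls.

## Working session

There is one attempt and no reset: what is moved stays moved. The work goes in short steps, Python scripts to look and compute and a shell command to move; the robot and the scene stay as the last step left them, time stands still between calls to the robot, and variables do not carry over. Pictures are saved under pics/ and viewed, at most 10 in all, crops included, and the job is handed in when it is done.

```bash
ls; mkdir -p pics; python3 - <<'E'
from station import arm, viewer
import cv2,numpy as np
print(arm.state())
for n in("scene","top","wrist"):
    p,d=viewer.read_camera(n); cv2.imwrite(f"pics/{n}0.png",p[:,:,::-1]); np.savez(f"pics/{n}0.npz",p=p,d=d)
    print(n,viewer.camera_info(n))
E
```

```text
pics
{'clock': 0.0, 'q': array([-1.37222191,  0.41191035, -0.01271758,  1.59702184,  0.00561072,
        1.13427352, -0.08219542]), 'qvel': array([-8.19746856e-04, -1.13271961e-03, -8.76395583e-05,  5.58631192e-06,
       -5.63441021e-04, -8.92487146e-04,  1.13715441e-04]), 'joint_efforts': array([-1.45432227e-04, -5.87963748e+01,  6.41418714e-01, -2.91081351e+01,
       -5.39188343e-02,  1.80334062e-02,  1.02015981e-04]), 'eef_pos': array([164.67423346, 602.40903046, 221.81161635]), 'orientation': array([-4.56679236e-05,  1.32972784e-01,  9.91119376e-01, -7.87354743e-04]), 'wrist_force': array([ 0.14599837, -0.06042743, -0.04879671]), 'ft_torque': array([ 0.03141957, -0.0662579 , -0.0013646 ]), 'finger_force': 0.0, 'width': 1.0033259872275626}
scene {'vfov': 43.70476102483881, 'cx': 286.14398412516266, 'cy': 211.68947569972627, 'T': array([[-5.07404866e-01,  6.69752440e-01, -5.42191821e-01,
         1.45917331e+03],
       [ 8.61626933e-01,  4.02956543e-01, -3.08585568e-01,
         5.26016559e+02],
       [ 1.18038049e-02, -6.23744895e-01, -7.81538851e-01,
         1.32304883e+03],
[... 255 characters left out ...]
+02],
       [-9.99681824e-01,  2.17303386e-02,  1.28079247e-02,
        -1.29496016e+01],
       [-1.67471808e-02, -1.92094944e-01, -9.81233440e-01,
         1.19240076e+03],
       [ 0.00000000e+00,  0.00000000e+00,  0.00000000e+00,
         1.00000000e+00]])}
wrist {'vfov': 68.91099613460815, 'cx': 279.000173231217, 'cy': 207.27863368863044, 'hand_eye': array([[-7.68582975e-04, -9.54888317e-01, -2.96964159e-01,
         8.09187226e+01],
       [ 9.99999556e-01, -8.95571240e-04,  2.91576870e-04,
         6.35327779e-01],
       [-5.44375907e-04, -2.96963803e-01,  9.54888582e-01,
        -1.61649471e+02],
       [ 0.00000000e+00,  0.00000000e+00,  0.00000000e+00,
         1.00000000e+00]])}
```

View pics/top0.png

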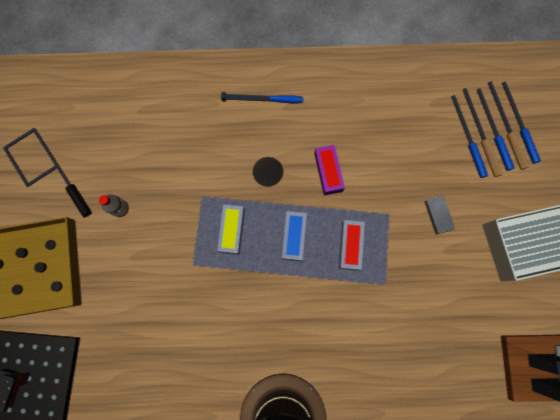

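View pics/scene0.png

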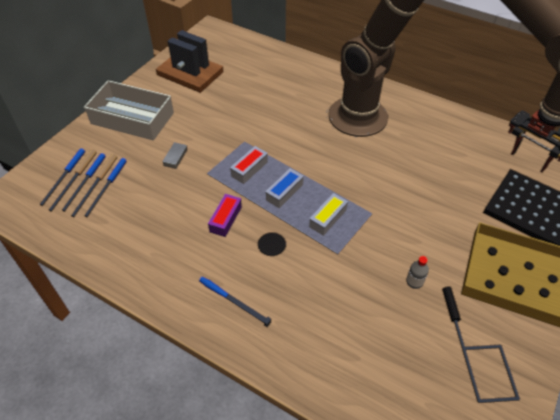

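The top view shows two red-lidded cases. One is at (353,244), aluminium and on the board. The other is at (330,168), purple-bodied and off the board, so it is not meant. The yellow case is at (230,228), the blue at (294,235), and the pad at (268,171). The bottle is at (113,205) and the oilstone at (439,215).

```bash
cat > h.py <<'E'
import cv2,numpy as np
from station import arm,viewer
from scipy.spatial.transform import Rotation as R
def ray(n,uv,z,info=None):
    i=viewer.camera_info(n); f=210/np.tan(np.radians(i["vfov"]/2)); T=i["T"] if "T" in i else tool(arm.state())@i["hand_eye"]
    d=T[:3,:3]@[(uv[0]-i["cx"])/f,(uv[1]-i["cy"])/f,1]; o=T[:3,3]
    return o+d*(z-o[2])/d[2]
def tool(s):
    T=np.eye(4); q=s["orientation"]; T[:3,:3]=R.from_quat([*q[1:],q[0]]).as_matrix(); T[:3,3]=s["eef_pos"]; return T
HS={"red":[(0,3),(177,180)],"yellow":[(26,34)],"blue":[(100,120)]}
def lids(p,n,z=52):
    h=cv2.cvtColor(p,cv2.COLOR_RGB2HSV); out={}
    for c,rs in HS.items():
        m=sum(cv2.inRange(h,(a,150,90),(b,255,255)) for a,b in rs)
        for k in cv2.findContours(m,cv2.RETR_EXTERNAL,cv2.CHAIN_APPROX_NONE)[0]:
            if cv2.contourArea(k)<150: continue
            w=np.array([ray(n,q[0],z)[:2] for q in k],np.float32)
            r=cv2.minAreaRect(w); b=cv2.boxPoints(r); e=[b[1]-b[0],b[2]-b[1]]; e=max(e,key=np.linalg.norm)
            out.setdefault(c,[]).append((cv2.minAreaRect(k)[0],np.round(r[0],1),np.round(r[1],0),round(float(np.degrees(np.arctan2(e[1],e[0]))%180),1)))
    return out
E
python3 - <<'E'
from h import *
for n in("top","scene"):
    p=np.load(f"pics/{n}0.npz")["p"]
    for c,v in lids(p,n).items():
        for x in v: print(n,c,*x)
    g=cv2.inRange(p,(0,0,0),(45,45,45))
    for k in cv2.findContours(g,cv2.RETR_EXTERNAL,cv2.CHAIN_APPROX_NONE)[0]:
        (u,v),(a,b),t=cv2.minAreaRect(k)
        if 400<cv2.contourArea(k)<1500 and a/b<2 and b/a<2: print(n,"pad?",u,v,a,b,ray(n,(u,v),4))
p=np.load("pics/top0.npz")["p"]; cv2.imwrite("pics/crop.png",cv2.resize(p[130:290,180:400,::-1],None,fx=3.4,fy=3.4))
for uv in [(203,197),(388,214),(386,284),(193,265)]: print("board",ray("top",uv,6))
print(tool(arm.state())[:3,:3].round(3))
E
```

```text
top red (352.2124328613281, 244.31419372558594) [ 448.7 -196.4] [ 34. 107.] 173.3
top red (329.5328063964844, 167.63934326171875) [ 664.8 -144.3] [103.  32.] 10.4
top yellow (229.96926879882812, 228.24618530273438) [499.4 134.2] [ 34. 107.] 173.3
top blue (293.94610595703125, 235.0662841796875) [476.9 -39.9] [ 34. 107.] 173.3
top blue (477.8211364746094, 159.3832244873047) [ 678.9 -558.5] [100.  19.] 13.1
top blue (504.0475769042969, 152.17706298828125) [ 698.1 -633.6] [100.  19.] 13.8
top blue (530.2413940429688, 145.10340881347656) [ 717.2 -708.8] [99. 19.] 13.7
top pad? 283.5 404.5 29.0 57.0 [34.95724727 -1.88351724  4.        ]
top pad? 545.0 389.0 22.0 28.0 [  62.75527502 -687.70321562    4.        ]
top pad? 543.5 364.0 20.0 31.0 [ 125.02985081 -692.42937942    4.        ]
top pad? 268.0000305175781 171.50001525878906 26.16295051574707 27.577163696289062 [671.6372363  29.7869683   4.       ]
scene red (224.1769256591797, 210.31539916992188) [ 670.9 -143.7] [99. 28.] 9.9
scene red (248.65489196777344, 159.677001953125) [ 449.  -197.9] [ 32. 103.] 173.1
scene yellow (328.6150817871094, 209.14715576171875) [500.  132.5] [ 31. 102.] 173.0
scene blue (284.2500305175781, 182.75001525878906) [477.5 -42.1] [ 31. 102.] 173.8
scene pad? 271.5 244.0 20.0 25.0 [676.64668258  31.07685953   4.        ]
scene pad? 534.5 139.0 58.0 49.0 [-216.65373194  610.45903689    4.        ]
scene pad? 187.71841430664062 54.356651306152344 40.95285415649414 36.7465705871582 [  25.77159305 -782.54356291    4.        ]
scene pad? 385.5000305175781 25.49999237060547 33.956722259521484 42.53165054321289 [-614.80664162 -156.26455838    4.        ]
board [599.09529144 218.49701284   6.        ]
board [ 537.4883424  -309.71654332    6.        ]
board [ 341.62837314 -290.7796288     6.        ]
board [404.36302599 243.57215671   6.        ]
[[-0.965  0.264 -0.   ]
 [ 0.264  0.965 -0.001]
 [-0.    -0.001 -1.   ]]
```

View pics/crop.png

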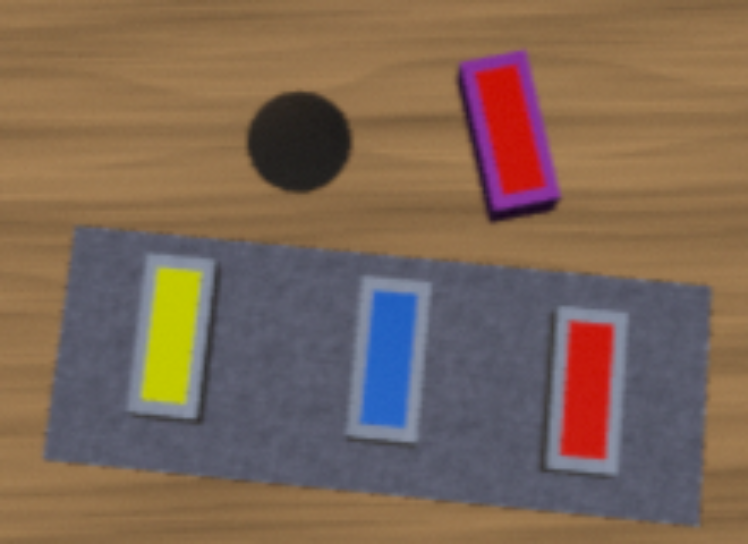

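The crop confirms it: the aluminium red-lidded case is on the board and the purple one is off it. I'll move to the red case first.

```bash
python3 -m jog '[[-1,-1,0,0,0,-0.86,1],[-1,-1,0,0,0,-0.86,1],[-1,-1,0,0,0,0,1],[-1,-1,0,0,0,0,1],[-1,-1,0,0,0,0,1],[-1,-1,0,0,0,0,1],[-1,-1,0,0,0,0,1],[-1,-1,0,0,0,0,1],[-1,-1,0,0,0,0,1],[-1,-1,0,0,0,0,1],[-1,-1,0,0,0,0,1],[-1,-1,0,0,0,0,1],[-1,-1,0,0,0,0,1],[-1,-1,0,0,0,0,1],[-1,-1,0,0,0,0,1],[0,-1,0,0,0,0,1],[0,-1,0,0,0,0,1],[0,-1,0,0,0,0,1],[0,-1,0,0,0,0,1],[0,-1,0,0,0,0,1]]'
python3 -m jog '[[0,-1,0,0,0,0,1],[0,-1,0,0,0,0,1],[0,-1,0,0,0,0,1],[0,-1,0,0,0,0,1],[0,-1,0,0,0,0,1],[0,-1,0,0,0,0,1],[0,-1,0,0,0,0,1],[0,-1,0,0,0,0,1],[0,-1,0,0,0,0,1],[0,0,1,0,0,0,1],[0,0,1,0,0,0,1],[0,0,0,0,0,0,1],[0,0,0,0,0,0,1]]'
cat >> h.py <<'E'
def to(x,y,z,yaw=None):
    s=arm.state(); T=tool(s); print("units",(T[:3,:3].T@(np.array([x,y,z])-T[:3,3])/25).round(2),"yaw",np.degrees(np.arctan2(T[1,0],T[0,0])).round(2),"tilt",np.degrees(np.arccos(-T[2,2])).round(2),"t",s["clock"])
E
python3 - <<'E'
from h import *
to(449,-197,14)
p,d=viewer.read_camera("wrist"); cv2.imwrite("pics/w1.png",p[:,:,::-1])
for c,v in lids(p,"wrist").items():
    for x in v: print(c,*x)
E
```

```text
clock: 1.82
eef_pos: [472.0, 56.9, 222.5]
orientation: [-0.0, 0.058, 0.998, -0.0]
wrist_force: [-0.3, -0.4, 0.6]
width: 1.002
finger_force: 0.0
clock: 2.9
eef_pos: [445.4, -165.2, 172.1]
orientation: [-0.002, 0.058, 0.998, 0.0]
wrist_force: [0.4, -0.2, 0.6]
width: 1.004
finger_force: 0.0
units [-0.31 -1.25  6.32] yaw 173.3 tilt 0.17 t 2.9
red (315.0000305175781, 372.0000305175781) [ 657.9 -147. ] [68. 33.] 10.0
red (245.09762573242188, 206.00491333007812) [ 451.1 -197.5] [ 34. 105.] 173.1
blue (410.20440673828125, 215.7056884765625) [479.9 -40.3] [ 34. 106.] 173.1
```

View pics/w1.png

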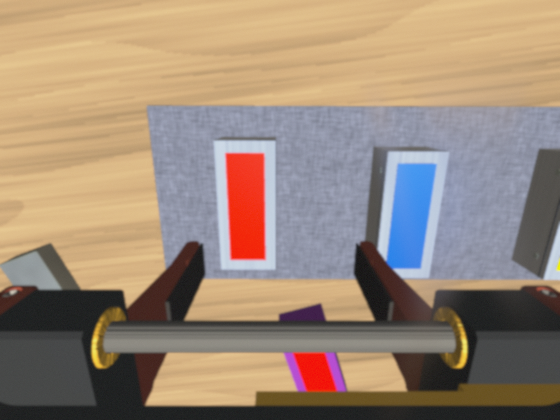

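The wrist view shows the red case at (245,206), between the bottle and oilstone clutter, and its position agrees with the top view. I'll descend on it and grip.

```bash
python3 -m jog '[[-0.2,-0.65,0,0,0,0,1],[-0.17,-0.62,0,0,0,0,1],[0,0,1,0,0,0,1],[0,0,1,0,0,0,1],[0,0,1,0,0,0,1],[0,0,1,0,0,0,1],[0,0,1,0,0,0,1],[0,0,0.8,0,0,0,1],[0,0,0.5,0,0,0,1],[0,0,0,0,0,0,1],[0,0,0,0,0,0,0],[0,0,0,0,0,0,0],[0,0,0,0,0,0,0],[0,0,0,0,0,0,0],[0,0,0,0,0,0,0],[0,0,0,0,0,0,0],[0,0,0,0,0,0,0],[0,0,0,0,0,0,0]]' 50
```

```text
clock: 4.45
eef_pos: [452.3, -198.0, 15.9]
orientation: [0.001, 0.058, 0.998, 0.0]
wrist_force: [-1.0, 1.2, 7.9]
width: 0.636
finger_force: 50.0
```

```bash
cat > ft.py <<'E'
from h import *
s=arm.state(); T=tool(s); r=T[:3,:3].T
v=[]
print("t",round(s["clock"],2),"F",(r@s["wrist_force"]).round(2),"M tool",(r@s["ft_torque"]).round(3),"w",round(s["width"],3),"f",s["finger_force"])
E
python3 -m jog '[[0,0,-0.5,0,0,0,0],[0,0,-1,0,0,0,0],[0,0,-1,0,0,0,0],[0,0,-0.5,0,0,0,0],[0,0,0,0,1,0,0],[0,0,0,0,1,0,0],[0,0,0,0,1,0,0],[0,0,0,0,0,0,0],[0,0,0,0,0,0,0],[0,0,0,0,0,0,0],[0,0,0,0,0,0,0],[0,0,0,0,0,0,0],[0,0,0,0,-1,0,0],[0,0,0,0,-1,0,0],[0,0,0,0,-1,0,0],[0,0,0,0,0,0,0],[0,0,0,0,0,0,0],[0,0,0,0,0,0,0],[0,0,0,0,0,0,0],[0,0,0,0,0,0,0]]'; python3 ft.py;  python3 -m jog '[[0,0,0,0,0,0,0]]'; python3 ft.py
python3 -m jog '[[0,0,0,0,-1,0,0],[0,0,0,0,-1,0,0],[0,0,0,0,-1,0,0],[0,0,0,0,0,0,0],[0,0,0,0,0,0,0],[0,0,0,0,0,0,0],[0,0,0,0,0,0,0],[0,0,0,0,0,0,0],[0,0,0,0,1,0,0],[0,0,0,0,1,0,0],[0,0,0,0,1,0,0],[0,0,0,0,0,0,0],[0,0,0,0,0,0,0],[0,0,0,0,0,0,0],[0,0,0,0,0,0,0],[0,0,0,0,0,0,0]]'; python3 ft.py;  python3 -m jog '[[0,0,0,0,0,0,0]]'; python3 ft.py
```

```text
clock: 6.12
eef_pos: [452.7, -198.0, 90.1]
orientation: [-0.0, 0.058, 0.998, -0.0]
wrist_force: [-0.2, -0.7, -3.6]
width: 0.633
finger_force: 50.0
t 6.12 F [ 0.1  -0.73  3.62] M tool [-0.065 -0.044 -0.011] w 0.633 f 49.99160818755627
clock: 6.2
eef_pos: [452.3, -198.0, 89.9]
orientation: [-0.0, 0.058, 0.998, -0.0]
wrist_force: [0.1, 0.1, -3.4]
width: 0.633
finger_force: 50.0
t 6.2 F [-0.1   0.13  3.37] M tool [-0.004 -0.032 -0.042] w 0.633 f 49.99166987836361
clock: 7.53
eef_pos: [450.9, -198.0, 90.1]
orientation: [0.0, 0.059, 0.998, 0.0]
wrist_force: [0.1, -0.1, -3.0]
width: 0.636
finger_force: 50.0
t 7.53 F [-0.11 -0.04  3.03] M tool [-0.035 -0.021  0.029] w 0.636 f 49.991810247302055
clock: 7.62
eef_pos: [451.1, -198.1, 90.3]
orientation: [0.0, 0.059, 0.998, 0.0]
wrist_force: [-1.1, -0.2, -3.3]
width: 0.639
finger_force: 50.0
t 7.62 F [ 1.11 -0.31  3.29] M tool [-0.053  0.047 -0.009] w 0.639 f 49.991882890462875
```

```bash
cat > ft.py <<'E'
from h import *
v=[]
for i in range(10):
    viewer.read_camera("wrist"); s=arm.state(); r=tool(s)[:3,:3].T; v.append(np.r_[r@s["wrist_force"],r@s["ft_torque"]])
v=np.array(v); print("t",round(s["clock"],2),"mean",v.mean(0).round(3),"se",(v.std(0)/3).round(3),"z",s["eef_pos"][2])
E
python3 ft.py
python3 -m jog '[[0,0,0,0,1,0,0],[0,0,0,0,1,0,0],[0,0,0,0,1,0,0],[0,0,0,0,0,0,0],[0,0,0,0,0,0,0],[0,0,0,0,0,0,0],[0,0,0,0,0,0,0],[0,0,0,0,0,0,0],[0,0,0,0,0,0,0],[0,0,0,0,0,0,0],[0,0,0,0,-1,0,0],[0,0,0,0,-1,0,0],[0,0,0,0,-1,0,0],[0,0,0,0,0,0,0],[0,0,0,0,0,0,0],[0,0,0,0,0,0,0],[0,0,0,0,0,0,0]]'; python3 ft.py
```

```text
t 8.12 mean [ 0.206 -0.091  3.458 -0.019 -0.014 -0.006] se [0.149 0.132 0.168 0.006 0.009 0.011] z 90.12415417373673
clock: 9.53
eef_pos: [452.9, -198.0, 90.3]
orientation: [-0.0, 0.058, 0.998, -0.0]
wrist_force: [-0.6, 0.4, -3.8]
width: 0.639
finger_force: 50.0
t 10.03 mean [-6.000e-03 -2.200e-02  3.567e+00 -1.900e-02 -2.700e-02 -1.000e-03] se [0.17  0.14  0.259 0.009 0.006 0.004] z 90.06017092587602
```

Red's level moment changes by only 0.013 Nm between opposite tilts, where a ball would give about 0.14. Red is packed. I'll set it down and go to yellow.

```bash
python3 -m jog '[[0,0,1,0,0,0,0],[0,0,1,0,0,0,0],[0,0,0.6,0,0,0,0],[0,0,0.3,0,0,0,0],[0,0,0.07,0,0,0,0],[0,0,0,0,0,0,0],[0,0,0,0,0,0,0],[0,0,0,0,0,0,1],[0,0,0,0,0,0,1],[0,0,0,0,0,0,1],[0,0,0,0,0,0,1],[0,0,0,0,0,0,1],[0,0,0,0,0,0,1]]'
python3 -m jog '[[0,0,-0.5,0,0,0,1],[0,0,-1,0,0,0,1],[0,0,-1,0,0,0,1],[0,0,-1,0,0,0,1],[0,0,-1,0,0,0,1],[0,0,-1,0,0,0,1],[0,1,0,0,0,0,1],[0,1,0,0,0,0,1],[0,1,0,0,0,0,1],[0,1,0,0,0,0,1],[0,1,0,0,0,0,1],[0,1,0,0,0,0,1],[0,1,0,0,0,0,1],[0,1,0,0,0,0,1],[0,1,0,0,0,0,1],[0,1,0,0,0,0,1],[0,1,0,0,0,0,1],[0,1,0,0,0,0,1],[-0.4,0.5,0,0,0,0,1],[0,0,0,0,0,0,1]]'
python3 -m jog '[[0,0,0,0,0,0,1]]'
cat > look.py <<'E'
from h import *
p,d=viewer.read_camera("wrist")
for c,v in lids(p,"wrist").items():
    for x in v: print(c,*x); (60<x[1][0]-0 and to(x[1][0],x[1][1],15))
E
python3 look.py
```

```text
clock: 11.12
eef_pos: [451.9, -198.0, 16.0]
orientation: [0.0, 0.058, 0.998, -0.0]
wrist_force: [0.1, 0.1, 0.6]
width: 0.993
finger_force: 0.0
clock: 12.78
eef_pos: [499.3, 114.7, 153.4]
orientation: [0.001, 0.056, 0.998, 0.001]
wrist_force: [-0.1, -0.2, 0.9]
width: 0.999
finger_force: 0.0
clock: 12.87
eef_pos: [498.0, 111.3, 153.2]
orientation: [-0.0, 0.058, 0.998, -0.0]
wrist_force: [-0.6, 0.3, 0.0]
width: 1.001
finger_force: 0.0
yellow (304.0538635253906, 203.4831085205078) [500.6 132.5] [ 35. 106.] 173.2
units [-0.02  0.9   5.52] yaw 173.29 tilt 0.06 t 12.9167
blue (106.0978012084961, 200.48532104492188) [477.2 -41.5] [ 35. 105.] 173.0
units [ 0.1  -6.12  5.53] yaw 173.29 tilt 0.06 t 12.9167
```

```bash
python3 -m jog '[[0,0.5,0,0,0,0,1],[-0.02,0.4,0,0,0,0,1],[0,0,1,0,0,0,1],[0,0,1,0,0,0,1],[0,0,1,0,0,0,1],[0,0,1,0,0,0,1],[0,0,1,0,0,0,1],[0,0,0.5,0,0,0,1],[0,0,0,0,0,0,1],[0,0,0,0,0,0,0],[0,0,0,0,0,0,0],[0,0,0,0,0,0,0],[0,0,0,0,0,0,0],[0,0,0,0,0,0,0],[0,0,0,0,0,0,0],[0,0,0,0,0,0,0],[0,0,0,0,0,0,0]]' 50
python3 -m jog '[[0,0,-0.5,0,0,0,0],[0,0,-1,0,0,0,0],[0,0,-1,0,0,0,0],[0,0,-0.5,0,0,0,0],[0,0,0,0,1,0,0],[0,0,0,0,1,0,0],[0,0,0,0,1,0,0],[0,0,0,0,0,0,0],[0,0,0,0,0,0,0],[0,0,0,0,0,0,0],[0,0,0,0,0,0,0],[0,0,0,0,0,0,0],[0,0,0,0,0,0,0],[0,0,0,0,-1,0,0],[0,0,0,0,-1,0,0],[0,0,0,0,-1,0,0],[0,0,0,0,0,0,0],[0,0,0,0,0,0,0],[0,0,0,0,0,0,0],[0,0,0,0,0,0,0]]'; python3 ft.py
python3 -m jog '[[0,0,0,0,-1,0,0],[0,0,0,0,-1,0,0],[0,0,0,0,-1,0,0],[0,0,0,0,0,0,0],[0,0,0,0,0,0,0],[0,0,0,0,0,0,0],[0,0,0,0,0,0,0],[0,0,0,0,0,0,0],[0,0,0,0,0,0,0],[0,0,0,0,1,0,0],[0,0,0,0,1,0,0],[0,0,0,0,1,0,0],[0,0,0,0,0,0,0],[0,0,0,0,0,0,0],[0,0,0,0,0,0,0],[0,0,0,0,0,0,0]]'; python3 ft.py
```

```text
clock: 14.33
eef_pos: [501.7, 133.5, 16.8]
orientation: [0.001, 0.058, 0.998, 0.0]
wrist_force: [-1.4, -0.2, 6.5]
width: 0.634
finger_force: 50.0
clock: 16.0
eef_pos: [502.2, 133.5, 91.2]
orientation: [-0.0, 0.058, 0.998, 0.0]
wrist_force: [-0.4, -0.6, -3.1]
width: 0.633
finger_force: 50.0
t 16.5 mean [-0.019  0.232  3.997  0.005 -0.015  0.004] se [0.166 0.131 0.097 0.007 0.008 0.012] z 90.79921138541386
clock: 17.83
eef_pos: [500.2, 133.3, 90.5]
orientation: [0.0, 0.058, 0.998, -0.0]
wrist_force: [-1.1, 0.5, -4.0]
width: 0.633
finger_force: 50.0
t 18.33 mean [-0.181 -0.19   4.059 -0.023 -0.022 -0.016] se [0.085 0.17  0.13  0.008 0.011 0.008] z 90.94013694826076
```

Yellow is packed too, with a change of 0.007 Nm. I'll set it down and go to blue.

```bash
python3 -m jog '[[0,0,1,0,0,0,0],[0,0,1,0,0,0,0],[0,0,0.6,0,0,0,0],[0,0,0.3,0,0,0,0],[0,0,0.07,0,0,0,0],[0,0,0,0,0,0,0],[0,0,0,0,0,0,0],[0,0,0,0,0,0,1],[0,0,0,0,0,0,1],[0,0,0,0,0,0,1],[0,0,0,0,0,0,1],[0,0,0,0,0,0,1],[0,0,0,0,0,0,1]]'
python3 -m jog '[[0,0,-0.5,0,0,0,1],[0,0,-1,0,0,0,1],[0,0,-1,0,0,0,1],[0,0,-1,0,0,0,1],[0,0,-1,0,0,0,1],[0,0,-1,0,0,0,1],[0,-1,0,0,0,0,1],[0,-1,0,0,0,0,1],[0,-1,0,0,0,0,1],[0,-1,0,0,0,0,1],[0,-1,0,0,0,0,1],[0.1,-1,0,0,0,0,1],[0,-1,0,0,0,0,1],[0,0,0,0,0,0,1],[0,0,0,0,0,0,1],[0,0,0,0,0,0,1]]'
python3 look.py
```

```text
clock: 19.42
eef_pos: [501.3, 133.6, 16.8]
orientation: [0.0, 0.058, 0.998, 0.0]
wrist_force: [-0.5, 0.2, 0.6]
width: 0.991
finger_force: 0.0
clock: 20.75
eef_pos: [478.5, -39.4, 154.2]
orientation: [0.0, 0.058, 0.998, 0.0]
wrist_force: [0.5, 0.7, -0.8]
width: 0.999
finger_force: 0.0
red (204.90615844726562, 379.30474853515625) [ 667.6 -141.8] [86. 33.] 9.6
units [-7.99 -3.22  5.56] yaw 173.38 tilt 0.03 t 20.8
red (97.02568054199219, 191.4959716796875) [ 449.5 -196.7] [ 34. 106.] 173.0
units [ 0.43 -6.4   5.56] yaw 173.38 tilt 0.03 t 20.8
yellow (472.7500305175781, 204.24998474121094) [500.9 134.7] [ 34. 106.] 173.4
units [-0.09  7.    5.57] yaw 173.38 tilt 0.03 t 20.8
blue (277.0, 202.0) [477.6 -40.1] [ 34. 105.] 173.2
units [ 0.03 -0.05  5.56] yaw 173.38 tilt 0.03 t 20.8
```

```bash
python3 -m jog '[[0.03,-0.05,1,0,0,0,1],[0,0,1,0,0,0,1],[0,0,1,0,0,0,1],[0,0,1,0,0,0,1],[0,0,1,0,0,0,1],[0,0,0.55,0,0,0,1],[0,0,0,0,0,0,1],[0,0,0,0,0,0,0],[0,0,0,0,0,0,0],[0,0,0,0,0,0,0],[0,0,0,0,0,0,0],[0,0,0,0,0,0,0],[0,0,0,0,0,0,0],[0,0,0,0,0,0,0],[0,0,0,0,0,0,0]]' 55
python3 -m jog '[[0,0,-0.5,0,0,0,0],[0,0,-1,0,0,0,0],[0,0,-1,0,0,0,0],[0,0,-0.5,0,0,0,0],[0,0,0,0,1,0,0],[0,0,0,0,1,0,0],[0,0,0,0,1,0,0],[0,0,0,0,0,0,0],[0,0,0,0,0,0,0],[0,0,0,0,0,0,0],[0,0,0,0,0,0,0],[0,0,0,0,0,0,0],[0,0,0,0,0,0,0],[0,0,0,0,-1,0,0],[0,0,0,0,-1,0,0],[0,0,0,0,-1,0,0],[0,0,0,0,0,0,0],[0,0,0,0,0,0,0],[0,0,0,0,0,0,0],[0,0,0,0,0,0,0]]'; python3 ft.py
python3 -m jog '[[0,0,0,0,-1,0,0],[0,0,0,0,-1,0,0],[0,0,0,0,-1,0,0],[0,0,0,0,0,0,0],[0,0,0,0,0,0,0],[0,0,0,0,0,0,0],[0,0,0,0,0,0,0],[0,0,0,0,0,0,0],[0,0,0,0,0,0,0],[0,0,0,0,1,0,0],[0,0,0,0,1,0,0],[0,0,0,0,1,0,0],[0,0,0,0,0,0,0],[0,0,0,0,0,0,0],[0,0,0,0,0,0,0],[0,0,0,0,0,0,0]]'; python3 ft.py
```

```text
clock: 22.05
eef_pos: [478.1, -41.0, 16.2]
orientation: [0.001, 0.058, 0.998, 0.0]
wrist_force: [-0.7, 1.4, 6.3]
width: 0.635
finger_force: 55.0
clock: 23.72
eef_pos: [478.6, -41.1, 90.7]
orientation: [-0.0, 0.058, 0.998, 0.0]
wrist_force: [-0.3, 0.6, -4.7]
width: 0.633
finger_force: 55.0
t 24.22 mean [-1.060e-01 -1.160e-01  3.858e+00  4.000e-03  2.900e-02 -1.000e-03] se [0.183 0.134 0.179 0.007 0.006 0.006] z 90.3050324576488
clock: 25.55
eef_pos: [476.4, -41.2, 90.0]
orientation: [0.0, 0.058, 0.998, -0.0]
wrist_force: [-0.2, 0.9, -4.0]
width: 0.636
finger_force: 55.0
t 26.05 mean [ 0.203  0.12   3.922 -0.    -0.049  0.016] se [0.139 0.205 0.103 0.014 0.008 0.007] z 90.46009506580502
```

Blue's change is 0.078 Nm, clearly larger than the others but below the expected 0.14. I'll repeat with longer, larger tilts to be sure.

```bash
python3 -m jog '[[0,0,0,0,1,0,0],[0,0,0,0,1,0,0],[0,0,0,0,1,0,0],[0,0,0,0,1,0,0],[0,0,0,0,0,0,0],[0,0,0,0,0,0,0],[0,0,0,0,0,0,0],[0,0,0,0,0,0,0],[0,0,0,0,0,0,0],[0,0,0,0,0,0,0],[0,0,0,0,0,0,0],[0,0,0,0,0,0,0],[0,0,0,0,-0.5,0,0],[0,0,0,0,-1,0,0],[0,0,0,0,-1,0,0],[0,0,0,0,-1,0,0],[0,0,0,0,-0.5,0,0],[0,0,0,0,0,0,0],[0,0,0,0,0,0,0]]'; python3 ft.py
python3 -m jog '[[0,0,0,0,-1,0,0],[0,0,0,0,-1,0,0],[0,0,0,0,-1,0,0],[0,0,0,0,-1,0,0],[0,0,0,0,0,0,0],[0,0,0,0,0,0,0],[0,0,0,0,0,0,0],[0,0,0,0,0,0,0],[0,0,0,0,0,0,0],[0,0,0,0,0,0,0],[0,0,0,0,0,0,0],[0,0,0,0,0,0,0],[0,0,0,0,0.5,0,0],[0,0,0,0,1,0,0],[0,0,0,0,1,0,0],[0,0,0,0,1,0,0],[0,0,0,0,0.5,0,0],[0,0,0,0,0,0,0],[0,0,0,0,0,0,0]]'; python3 ft.py
```

```text
clock: 27.63
eef_pos: [477.1, -40.8, 90.9]
orientation: [-0.0, 0.058, 0.998, 0.0]
wrist_force: [0.4, 0.1, -4.5]
width: 0.63
finger_force: 55.0
t 28.13 mean [-0.126 -0.192  4.011  0.008  0.039 -0.026] se [0.179 0.155 0.119 0.009 0.006 0.006] z 90.17867975673288
clock: 29.72
eef_pos: [477.8, -41.5, 89.9]
orientation: [0.0, 0.059, 0.998, -0.0]
wrist_force: [-0.7, -0.4, -3.7]
width: 0.635
finger_force: 55.0
t 30.22 mean [ 0.213  0.043  3.933 -0.007 -0.051 -0.02 ] se [0.142 0.122 0.164 0.009 0.009 0.007] z 90.51607917476571
```

Blue repeats at about 0.09 Nm and flips sign with tilt, so it holds the ball. I'll present it over the pad.

```bash
python3 -m jog '[[0,0,-0.5,0,0,0,0],[0,0,-0.8,0,0,0,0],[0,0,-0.8,0,0,0,0],[-0.2,0.1,-0.7,0,0,0,0],[-0.5,0.3,0,0,0,0,0],[-0.8,0.4,0,0,0,0,0],[-0.9,0.4,0,0,0,0,0],[-0.9,0.4,0,0,0,0,0],[-0.9,0.5,0,0,0,0,0],[-0.9,0.5,0,0,0,0,0],[-0.8,0.4,0,0,0,0,0],[-0.7,0.4,0,0,0,0,0],[-0.5,0.3,0,0,0,0,0],[-0.3,0.08,0,0,0,0,0],[-0.09,0,0,0,0,0,0],[0,0,0,0,0,0,0],[0,0,0,0,0,0,0],[0,0,0,0,0,0,0],[0,0,0,0,0,0,0],[0,0,0,0,0,0,0]]'
python3 - <<'E'
from h import *
to(674,31,160)
for n,z in(("top",198),("top",52),("scene",198),("scene",52)):
    p,d=viewer.read_camera(n)
    for c,v in lids(p,n,z).items():
        for x in v[:2]: print(n,z,c,*x)
cv2.imwrite("pics/end.png",p[:,:,::-1])
E
```

```text
clock: 31.88
eef_pos: [674.1, 30.6, 160.7]
orientation: [0.0, 0.058, 0.998, 0.0]
wrist_force: [0.1, 0.0, -3.7]
width: 0.637
finger_force: 55.0
units [0.   0.01 0.03] yaw 173.29 tilt 0.02 t 31.8833
top 198 red (352.2475891113281, 244.40725708007812) [ 431.7 -173. ] [29. 93.] 173.0
top 198 red (329.5049133300781, 167.64588928222656) [ 620.5 -127.5] [90. 27.] 10.3
top 198 blue (477.6095886230469, 159.45892333984375) [ 632.6 -488.1] [87. 18.] 13.9
top 198 blue (503.72412109375, 152.3103485107422) [ 649.3 -553.3] [87. 18.] 14.3
top 52 red (352.24969482421875, 244.37928771972656) [ 448.4 -196.6] [ 34. 107.] 173.2
top 52 red (329.5049133300781, 167.64588928222656) [ 664.8 -144.3] [103.  31.] 10.2
top 52 blue (477.55474853515625, 159.4794921875) [ 678.7 -557.7] [100.  20.] 13.7
top 52 blue (503.75860595703125, 152.3965606689453) [ 697.5 -632.7] [100.  20.] 14.3
scene 198 red (224.1769256591797, 210.31539916992188) [761.8 -66.7] [89. 25.] 10.0
scene 198 red (247.85398864746094, 160.6902618408203) [ 566.9 -114.1] [30. 89.] 173.2
scene 198 yellow (328.8170166015625, 209.32847595214844) [610.3 178.5] [28. 91.] 173.0
scene 198 blue (265.75, 208.75003051757812) [697.   28.5] [29. 58.] 174.0
scene 52 red (224.1769256591797, 210.31539916992188) [ 671.3 -143.6] [100.  28.] 10.0
scene 52 red (247.85398864746094, 160.6902618408203) [ 451.1 -197.2] [ 34. 101.] 173.2
scene 52 yellow (328.8170166015625, 209.32847595214844) [500.4 133.4] [ 32. 103.] 173.0
scene 52 blue (265.75, 208.75003051757812) [598.1 -36. ] [32. 66.] 174.0
```

View pics/end.png

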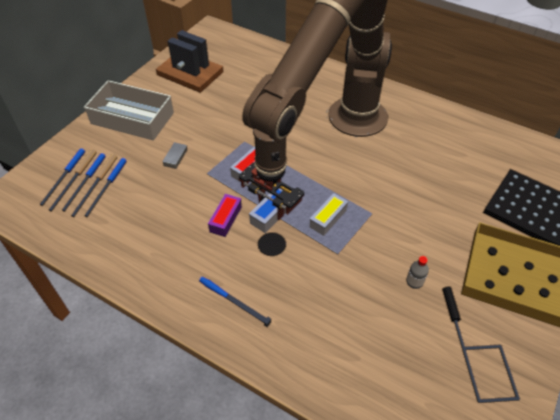

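The blue case (265,209) is held level above the pad. The pad appears at (271,244) because of the height difference. Red (248,160) and yellow (329,209) lie flat on the board, and the bottle and oilstone haven't moved.

```bash
python3 -c "
from station import arm; print(arm.sign_off())"
```

```text
the job is handed in; nothing more can be done
None
```

I handed the job in with the blue case, the one that rattles, held level and still about 15 cm above the pad, and the red and yellow cases (both packed tight) lying flat on the board; the judge's verdict was not shown.

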